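Brake lever stop check on a handlebar bench stand

TASK

With the outside of the fingers, press the orange brake lever in towards the black handlebar grip until it comes up against its stop, hold it there for a good second without forcing it, and let it spring all the way back. Then press the green key on the grey test box right down and let go, to record that the lever stops short of the bar. Nothing is to be gripped or lifted: leave the red key alone, keep the test box where it stands and disturb nothing else on the bench.

Things in the scene. Friction and masses are not known exactly. Their poses are not given: they have to be found in the camera images.
- stand: blue bench stand, bolted down, holding a level handlebar 130 mm above the table. Origin on the table under the bar's axis; y along the bar, x from the lever towards the bar, z up. Foot plate 160 x 160 x 12 mm centred at y = +75 mm; column and clamp at y = +94 to +136 mm, top at 153 mm; bar 22 mm thick, y = -155 to +150 mm; black rubber grip 32 mm thick, y = -155 to -20 mm. Its yaw varies
- lever_pad (a point): point on the orange lever's outer face (away from the bar) where fingers press, 130 mm up; at rest at x = -78, y = -55 mm in the stand's frame. Turns with the lever: x inward to the bar, y along the lever to the hinge, z up. Blade 12 mm thick, 16 mm high, straight from y = +43 to -32 mm here, then an 18 mm ball end (to -43 mm). Free space outside, above and below it
- brake_lever (a joint): lever angle: 0 at rest, grows as pressed towards the bar, firm stop at 0.30 rad (hard: some 20 N more per further mm), blade still 15 to 25 mm off the grip. Vertical hinge at x = -32, y = +30 mm of the stand. Spring: about 4 N at the pad to start it, 9 N at the stop. From rest to stop the pad point moves 27 mm along the stand's +x and 10 mm along its -y
- tester: loose grey test box, 100 (x) x 150 (y) x 45 mm high, 0.9 kg, origin at the centre of its underside, black panel with small screen on its +x half, two round keys in black housings on its -x half: green at y = +36 mm, red at y = -36 mm, both at x = -18 mm. Stands to the left or to the right of the stand, yaw varies
- pass_key_top (a point): centre of the top of the green key, 28 mm in diameter; moves down with the key
- pass_key (a joint): travel of the green key, 0 up, 0.006 m fully down; it springs back; about 5 N presses it fully
- fail_key_top (a point): centre of the top of the red key, same size; leave it alone
- fail_key (a joint): travel of the red key, 0 up, 0.006 m fully down
- iron_stand: loose blue soldering iron stand, 90 x 120 mm, about 90 mm high, origin under its centre; leave alone; it stands on the side where the test box is not
- screwdriver: loose screwdriver, 170 mm, lying between robot and stand; leave alone
- spool: loose metal wire spool, 60 mm diameter, 42 mm high, origin under its centre; leave alone
- tape: loose roll of yellow tape, 68 mm diameter, 19 mm high; leave alone
- mouse: loose black computer mouse, 105 x 60 x 28 mm; leave alone
- meter: loose yellow multimeter, 150 x 76 mm, 42 mm high, lying flat; leave alone
Not all that is in view belongs to the job. What is shaped like the tester but purple is not meant.

How it is judged:
On the way, in this order (a step that is already met when the one before it is completed fails the run):
1. the lever is pressed against its stop (0.27 rad or more) by the fingers from its outer side, and held there for 0.7 s (value of joint brake_lever above 0.27 rad and contact force between the fingers and stand above 3 N and x of the grasp point in the frame of lever_pad below -0.002 m), for 0.7 s.
2. the lever has sprung back (under 0.03 rad), the fingers off it (value of joint brake_lever below 0.03 rad and contact force between the fingers and stand below 0.5 N), for 0.1 s.
3. the green key is pressed down (4.5 mm or more) by the fingers (value of joint pass_key above 0.0045 m and contact force between the fingers and tester above 1 N), for 0.05 s.
At the end, for the whole second after the job is handed in: The lever is back at rest (under 0.03 rad), both keys are up (under 1.5 mm), and the test box, upright and at rest, and every bystander are within 25 mm of where they began (value of joint brake_lever below 0.03 rad and value of joint each of pass_key, fail_key below 0.0015 m and distance of each of tester, iron_stand, screwdriver, spool, tape, mouse, meter from where it was at the start of the episode below 0.025 m and angle between tester's own z axis and vertical below 0.1 rad and linear speed of tester below 0.02 m/s); the robot touches nothing.
It fails at once if the lever or stand is forced (more than 60 N) (contact force between any of the arm, the fingers and stand above 60 N).
It fails at once if the lever is pinched or hooked from the bar side instead of pressed from outside (contact force between the fingers and stand above 0.5 N and x of the grasp point in the frame of lever_pad between 0 and 0.05 m and y of the grasp point in the frame of lever_pad between -0.05 and 0.035 m and z of the grasp point in the frame of lever_pad between -0.03 and 0.015 m).
It fails at once if the red key is pressed (more than 3 mm) (value of joint fail_key above 0.003 m).
It fails at once if the test box is lifted (15 mm) or pushed away (25 mm) (height (world z) of tester above 0.015 m or distance of tester from where it was at the start of the episode above 0.025 m).
It fails at once if a bystander is moved or lifted (more than 25 mm) (distance of any of iron_stand, screwdriver, spool, tape, mouse, meter from where it was at the start of the episode above 0.025 m).
It also fails if it takes over 54 s, if anything falls off the work surface, if the arm or the gripper's body presses on something with over 40 N, if the wrist force passes 120 N, or if a joint passes its speed limit or range.

ROBOT

A 7-joint arm with a two-finger parallel gripper is mounted at the origin on the work surface. World frame = base frame: x ahead of the robot, y to its left, z up, the work surface at z = 0. Lengths are in m, angles in rad, forces in N, time in s.
With the tool pointing down it reaches from about 0.425 to 0.925 m from the base axis. Payload 6.8 kg.
Tool frame: the origin (TCP) lies on the centre line of the jaws, within the pads' length; the fingertips stand bot.tip_reach ahead of it and the grasp point (between the pads) lies 3 mm ahead of it (bot.tip_reach is the distance from the TCP to the fingertips, in m); z points along the fingers, y is the line along which they close (so a half turn about z gives the same grasp; the last joint's range is limited). The gripper opens to 85 mm and grips with 20 to 120 N. Pads are 22 mm wide; open, the fingers measure 114 mm over their backs; the gripper's body (76 mm by 85 mm) begins 54 mm behind the grasp point. The pads swing forward as they close: fully open they stand 13 mm farther back than shut.
Start: joints at [-1.291, 0.477, 0.022, 1.555, -0.011, 1.109, -0.083], TCP at [0.255, 0.625, 0.253] pointing down, gripper open.
Joint ranges: [-2.96, 2.96], [-0.34, 2.1], [-1.41, 1.46], [0.24, 2.44], [-1.37, 4.51], [0.17, 1.92], [-2.96, 2.96]. Speed limits (rad/s): [2.39, 2.39, 3.14, 3.14, 3.14, 3.14, 3.14].

INTERFACE

Orientations are given as a unit quaternion [w, x, y, z].
In Python, from station import bot gives the robot as it stands.
- The arm moves only by the tool jog_arm, never from a script. Its argument "deltas" is a list of rows, each a list of 7 numbers: the shift along the world's x, y, z in m, then the turn, a rotation vector about the world's x, y, z in rad, then the opening, from 0 (shut) to 1 (fully open). In form: [[x, y, z, rx, ry, rz, grip], ...]. A call has 1 to 10 rows; each row shifts and turns the commanded pose from where the row before left it; what a row does not reach is not made up. A row lasts 1/10 s, in which the tool goes at most 50 mm and 8.59 degrees, less where a joint would pass 70% of its speed; a pose out of reach is approached as far as the arm can. A call with a gripper value outside its range is refused whole. The fingers move at their own pace and stop on an object; "newtons" is the grip in N (left out, the last holds). Time passes only in rows, so rows that do not move let the fingers close. It gives the time, the measured TCP pose, the force, the opening and the grip force at its end, in the units of the state.
- bot.get_obs(): the state, without advancing time (a new reading comes with each control period).
- bot.read_camera(name): name is "scene" or "top"; returns a dict with "img" (480x640x3 uint8, red, green, blue), "K" (3x3 intrinsics, pixels), "dist_coeffs" ([k1, k2, p1, p2, k3] as OpenCV has them; the pictures are not rectified), "eye" and "attitude" of the camera in the world. Camera axes: x right, y down, z forward; pixel columns grow to the right and rows downward; lengths in m; the calibration is good to about 2 mm. A picture is of the moment at which its call begins. There is no depth.
- bot.hand_in(): hands the job in; it is judged then, once.
The state is a dict: "t": time; "q": joint angles; "joint_vel": joint speeds; "joint_torque": joint torques, N m; "eef_pos": TCP position; "tool_rot": TCP orientation; "contact_force": force on the tool from outside, world axes, zero at the start; "torque": the same for the moment, N m; "gripper_width": opening from 0.0 (shut) to 1.0 (fully open); "grasp_force": force on a finger pad.
Only numpy, scipy, OpenCV 4.12 (cv2) and the standard library are available. Lean on these libraries where they do the work, as an engineer would, in place of code of your own. Each camera call takes 0.05 s, during which the arm holds its last target. There are 200 camera calls.

## Working session

There is one attempt and no reset: what is moved stays moved. The work goes in short steps, Python scripts to look and compute and a tool call to move; the robot and the scene stay as the last step left them, time stands still between calls to the robot, and variables do not carry over. Pictures are saved under pics/ and viewed, at most 10 in all, crops included, and the job is handed in when it is done.

Besides the shell and the picture viewer there is one more tool, called after "Call:" as name([rows], argument=value, ...), one row to a line, values as JSON. jog_arm: Moves the arm, as the interface text tells. Its arguments: {"type":"object","properties":{"deltas":{"type":"array"},"newtons":{"type":"number"}},"required":["deltas"]}

```bash
mkdir -p pics
python3 - <<'E'
from station import bot
import cv2,numpy as np
print(bot.tip_reach, bot.get_obs())
for n in("scene","top"):
    c=bot.read_camera(n); cv2.imwrite(f"pics/{n}0.png",c["img"][:,:,::-1]); print(n,{k:np.round(v,4).tolist() for k,v in c.items() if k!="img"})
E
```

```text
0.022 {'t': 0.0, 'q': array([-1.2911156 ,  0.47780698,  0.02230556,  1.55644833, -0.01149332,
        1.10931214, -0.0830923 ]), 'joint_vel': array([ 0.00168104,  0.00286527,  0.00024788, -0.00059598,  0.00013064,
       -0.00069149, -0.00171968]), 'joint_torque': array([ 2.48969618e-04, -5.96465313e+01,  1.60800677e+00, -2.81175578e+01,
        1.24623507e-02,  9.62721213e-03, -1.73072215e-05]), 'eef_pos': array([0.25502442, 0.62436956, 0.25232174]), 'tool_rot': array([-1.14685390e-04,  1.92646977e-01,  9.81267695e-01, -9.16401873e-04]), 'contact_force': array([-0.00169935, -0.65074842,  0.06562908]), 'torque': array([-0.04896949,  0.01968423,  0.00493007]), 'grasp_force': 0.0, 'gripper_width': 1.0020355593238306}
scene {'K': [[592.3558, 0.0, 326.7034], [0.0, 592.3558, 231.3594], [0.0, 0.0, 1.0]], 'dist_coeffs': [-0.1672, 0.0, 0.0, 0.0, 0.0], 'eye': [1.2236, 0.3369, 1.2715], 'attitude': [-0.1604, 0.459, 0.8301, -0.2728]}
top {'K': [[529.9334, 0.0, 317.2454], [0.0, 529.9334, 243.2489], [0.0, 0.0, 1.0]], 'dist_coeffs': [-0.0077, 0.0, 0.0, 0.0, 0.0], 'eye': [0.3829, -0.1141, 1.4106], 'attitude': [-0.016, 0.7175, -0.6962, 0.0182]}
```

View pics/scene0.png

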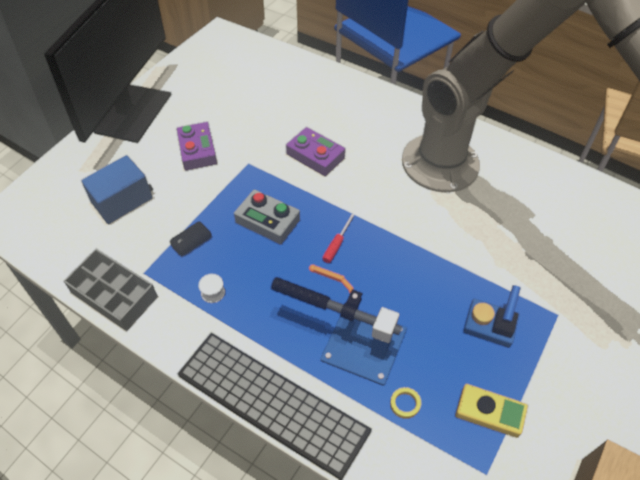

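View pics/top0.png

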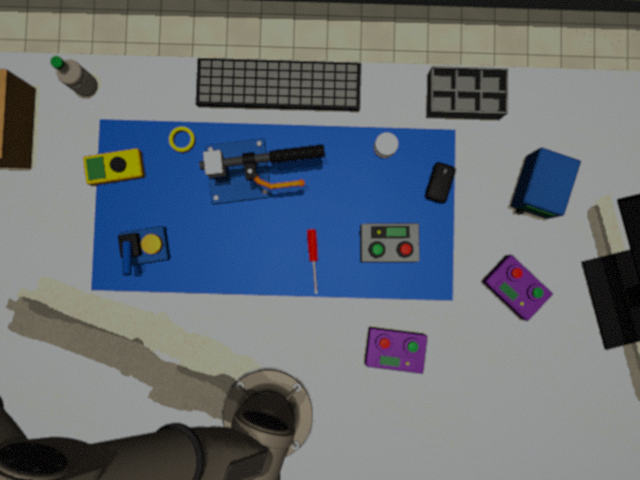

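The scene view shows the stand with its orange lever at about (330,275), grip at (300,292), and the grey tester at (267,215) with its green key at (281,209). In the top view the lever runs from (255,175) to (303,183) and the green key is at (377,249). The screwdriver, at (313,260), lies between them.

```bash
cat > h.py <<'E'
from station import bot
import cv2,numpy as np
from scipy.spatial.transform import Rotation as R
def ray(c,uv):
    p=cv2.undistortPoints(np.array(uv,float).reshape(-1,1,2),c["K"],c["dist_coeffs"]).reshape(-1,2)
    a=np.array(c["attitude"]); d=np.c_[p,np.ones(len(p))]@R.from_quat(a[[1,2,3,0]]).as_matrix().T
    return np.array(c["eye"]),d
def plane(c,uv,z):
    e,d=ray(c,uv); return e+d*((z-e[2])/d[:,2])[:,None]
def tri(c1,u1,c2,u2):
    e1,d1=ray(c1,u1); e2,d2=ray(c2,u2)
    s=np.linalg.lstsq(np.c_[d1[0],-d2[0]],e2-e1,rcond=None)[0]
    a,b=e1+s[0]*d1[0],e2+s[1]*d2[0]; return (a+b)/2,np.linalg.norm(a-b)
def mask(c,h0,h1,box,s=130,v=60):
    hsv=cv2.cvtColor(c["img"],cv2.COLOR_RGB2HSV); m=cv2.inRange(hsv,(h0,s,v),(h1,255,255))
    k=np.zeros_like(m); x0,y0,x1,y1=box; k[y0:y1,x0:x1]=m[y0:y1,x0:x1]; 
    cs=cv2.findContours(k,cv2.RETR_EXTERNAL,cv2.CHAIN_APPROX_NONE)[0]
    return k,max(cs,key=cv2.contourArea)
def cen(ct):
    M=cv2.moments(ct); return [M["m10"]/M["m00"],M["m01"]/M["m00"]]
E
python3 - <<'E'
from h import *
T=bot.read_camera("top");S=bot.read_camera("scene")
# keys
g=[cen(mask(T,40,85,(365,240,390,260),90,40)[1]),cen(mask(S,40,85,(272,200,292,218),90,40)[1])]
k1,r1=mask(T,0,8,(393,240,415,260)); k2,r2=mask(S,0,8,(248,190,270,207))
print("green",g,tri(T,[g[0]],S,[g[1]])); r=[cen(r1),cen(r2)]; print("red",r,tri(T,[r[0]],S,[r[1]]))
# lever
for n,c,b in(("top",T,(240,165,315,200)),("scene",S,(300,255,360,300))):
    k,ct=mask(c,5,20,b); p=ct.reshape(-1,2); print(n,cv2.contourArea(ct),cv2.minAreaRect(ct))
    print(np.round(plane(c,[p[p[:,0].argmin()],p[p[:,0].argmax()]],.13),4).tolist())
    cv2.imwrite(f"pics/z{n}.png",cv2.resize(c["img"][b[1]-40:b[3]+20,b[0]-50:b[2]+30,::-1],None,fx=5,fy=5,interpolation=2)[:600,:800])
k,ct=mask(T,5,20,(240,165,315,200))
w=plane(T,ct.reshape(-1,2),.135)
for y in np.arange(-.12,.06,.01):
    q=w[abs(w[:,1]-y)<.005]
    if len(q): print(round(y,3),np.round([q[:,0].min(),q[:,0].max()],4))
print("y ext",w[:,1].min(),w[:,1].max())
# grip: dark pixels
m=cv2.inRange(T["img"],(0,0,0),(45,45,45)); kk=np.zeros_like(m); kk[140:168,272:330]=m[140:168,272:330]
ct=max(cv2.findContours(kk,0,1)[0],key=cv2.contourArea); rc=cv2.minAreaRect(ct); print(rc)
w=plane(T,cv2.boxPoints(rc),.135); print(np.round(w,4).tolist())
E
```

```text
green [[377.05238095238093, 248.98095238095237], [280.968115942029, 207.42898550724635]] (array([ 0.43827831, -0.27003772,  0.0596309 ]), np.float64(0.00034073099060397084))
red [[405.44, 248.62666666666664], [257.9, 195.93333333333334]] (array([ 0.44135804, -0.34209324,  0.06389779]), np.float64(0.0003491947052664334))
top 170.5 ((277.76220703125, 183.14024353027344), (50.35677719116211, 11.374446868896484), 6.340191841125488)
[[0.5991, 0.044, 0.13], [0.5882, -0.078, 0.13]]
scene 113.5 ((331.78094482421875, 276.0162658691406), (46.10890197753906, 7.777966499328613), 27.758541107177734)
[[0.5963, -0.0764, 0.13], [0.5944, 0.0321, 0.13]]
-0.08 [0.5873 0.5947]
-0.07 [0.5848 0.597 ]
-0.06 [0.5842 0.5942]
-0.05 [0.5839 0.5915]
-0.04 [0.5812 0.5912]
-0.03 [0.5808 0.5885]
-0.02 [0.5781 0.5882]
-0.01 [0.5778 0.5854]
-0.0 [0.5752 0.5851]
0.01 [0.5774 0.5895]
0.02 [0.582 0.594]
0.03 [0.5864 0.6035]
0.04 [0.5912 0.6058]
y ext -0.07817290995770912 0.04341419516374441
((297.27288818359375, 154.10728454589844), (13.066258430480957, 52.06645584106445), 83.1572265625)
[[0.6663, 0.003, 0.135], [0.6854, -0.1222, 0.135], [0.6537, -0.1269, 0.135], [0.6347, -0.0019, 0.135]]
```

View pics/ztop.png

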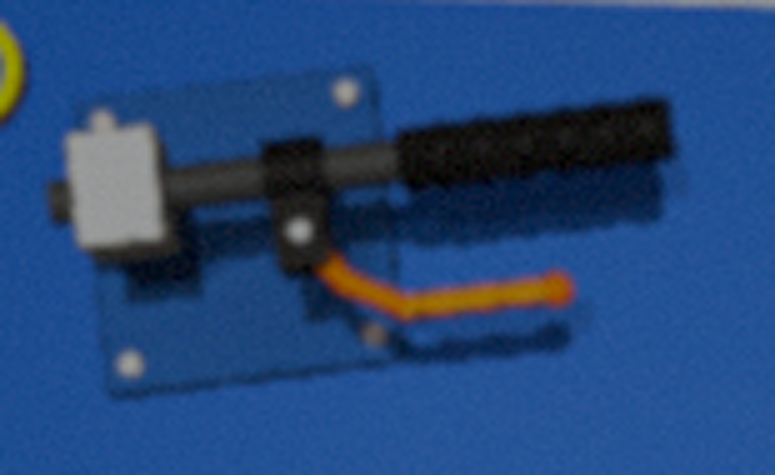

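Call:
jog_arm([
  [0.0175,-0.042,0,0,0,0.033,0],
  [0.0175,-0.042,0,0,0,0.033,0],
  [0.0175,-0.042,0,0,0,0.033,0],
  [0.0175,-0.042,0,0,0,0.033,0],
  [0.0175,-0.042,0,0,0,0.033,0],
  [0.0175,-0.042,0,0,0,0.033,0],
  [0.0175,-0.042,0,0,0,0.033,0],
  [0.0175,-0.042,0,0,0,0.033,0],
])

```text
t: 1.0
eef_pos: [0.3956, 0.287, 0.2534]
tool_rot: [0.0, 0.061, 0.998, 0.0]
contact_force: [1.3, 0.1, -0.7]
gripper_width: 0.001
grasp_force: 0.0
```

Call:
jog_arm([
  [0.0175,-0.042,0,0,0,0.033,0],
  [0.0175,-0.042,0,0,0,0.033,0],
  [0.0175,-0.042,0,0,0,0.033,0],
  [0.0175,-0.042,0,0,0,0.033,0],
  [0.0175,-0.042,0,0,0,0.033,0],
  [0.0175,-0.042,0,0,0,0.033,0],
  [0.0175,-0.042,0,0,0,0.033,0],
  [0.0175,-0.042,0,0,0,0.033,0],
  [0,0,0,0,0,0,0],
])

```text
t: 1.9
eef_pos: [0.5364, -0.0543, 0.2536]
tool_rot: [0.001, -0.066, 0.998, -0.002]
contact_force: [-0.0, 0.8, 0.3]
gripper_width: 0.003
grasp_force: 0.0
```

Call:
jog_arm([
  [-0.002,0.007,-0.03,0,0,0,0],
  [0,0,-0.04,0,0,0,0],
  [0,0,-0.04,0,0,0,0],
  [0,0,-0.011,0,0,0,0],
  [0,0,0,0,0,0,0],
])

```text
t: 2.4
eef_pos: [0.5321, -0.0399, 0.1311]
tool_rot: [-0.002, -0.07, 0.998, -0.0]
contact_force: [-0.1, 0.3, 0.1]
gripper_width: 0.001
grasp_force: 0.0
```

Run:
```python
from h import *
print(bot.get_obs()["eef_pos"],bot.get_obs()["contact_force"])
a=bot.read_camera("top")["img"][110:230,220:380,::-1]; b=bot.read_camera("scene")["img"][220:340,250:410,::-1]
cv2.imwrite("pics/ap.png",cv2.resize(np.hstack([a,b]),None,fx=2.5,fy=2.5,interpolation=2))
```

```text
[ 0.53208977 -0.03986085  0.13113636] [-0.10523951  0.30844889  0.07430361]
```

View pics/ap.png

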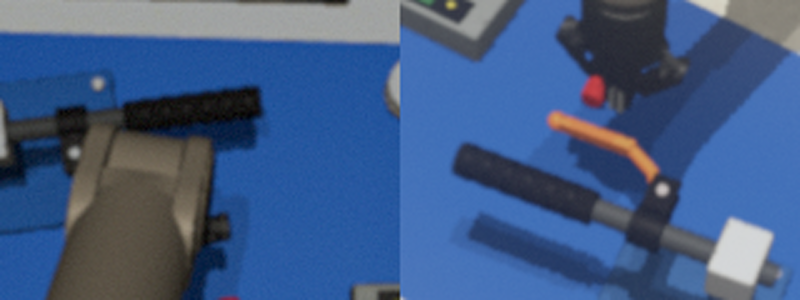

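The fingers, at (617,98) in the right half, hang outside the lever. They are level with the straight blade, between the ball (555,120) and the bend (632,145).

Call:
jog_arm([
  [0.01,-0.001,0,0,0,0,0],
  [0.01,-0.001,0,0,0,0,0],
  [0.006,0,0,0,0,0,0],
  [0.004,0,0,0,0,0,0],
  [0,0,0,0,0,0,0],
])

```text
t: 3.0
eef_pos: [0.564, -0.042, 0.1325]
tool_rot: [0.0, -0.07, 0.998, -0.0]
contact_force: [-0.8, -0.1, 0.3]
gripper_width: -0.002
grasp_force: 0.0
```

Call:
jog_arm([
  [0.004,0,0,0,0,0,0],
  [0.004,0,0,0,0,0,0],
  [0,0,0,0,0,0,0],
])

```text
t: 3.3
eef_pos: [0.5706, -0.0423, 0.1321]
tool_rot: [-0.001, -0.07, 0.998, 0.0]
contact_force: [-3.8, 0.1, 3.6]
gripper_width: 0.0
grasp_force: 1.9
```

Call:
jog_arm([
  [0.004,-0.0013,0,0,0,0.042,0],
  [0.004,-0.0013,0,0,0,0.042,0],
  [0.004,-0.0013,0,0,0,0.042,0],
  [0.004,-0.0013,0,0,0,0.042,0],
  [0.004,-0.0013,0,0,0,0.042,0],
  [0.003,-0.001,0,0,0,0.03,0],
  [0,0,0,0,0,0,0],
])

```text
t: 4.0
eef_pos: [0.5924, -0.0498, 0.1318]
tool_rot: [-0.002, -0.189, 0.982, 0.001]
contact_force: [-6.1, 0.2, 3.8]
gripper_width: 0.002
grasp_force: 3.1
```

Call:
jog_arm([
  [0.002,-0.0007,0,0,0,0.02,0],
  [0,0,0,0,0,0,0],
])

```text
t: 4.2
eef_pos: [0.594, -0.0503, 0.1316]
tool_rot: [-0.002, -0.199, 0.98, 0.001]
contact_force: [-7.2, 0.1, 2.5]
gripper_width: -0.0
grasp_force: 3.0
```

Call:
jog_arm([
  [0.002,-0.0007,0,0,0,0.02,0],
  [0,0,0,0,0,0,0],
])

```text
t: 4.4
eef_pos: [0.5958, -0.0508, 0.1315]
tool_rot: [-0.003, -0.209, 0.978, 0.001]
contact_force: [-6.9, 0.5, 3.4]
gripper_width: 0.002
grasp_force: 3.0
```

Call:
jog_arm([
  [0.0015,-0.0005,0,0,0,0.015,0],
  [0,0,0,0,0,0,0],
])

```text
t: 4.6
eef_pos: [0.5972, -0.0512, 0.1314]
tool_rot: [-0.003, -0.216, 0.976, 0.001]
contact_force: [-7.1, 0.4, 2.7]
gripper_width: 0.001
grasp_force: 3.0
```

Call:
jog_arm([
  [0.0015,-0.0004,0,0,0,0,0],
  [0,0,0,0,0,0,0],
])

```text
t: 4.8
eef_pos: [0.5985, -0.0515, 0.1313]
tool_rot: [-0.003, -0.216, 0.976, 0.001]
contact_force: [-7.6, 1.3, 2.8]
gripper_width: 0.002
grasp_force: 3.1
```

Call:
jog_arm([
  [0.001,-0.0002,0,0,0,0,0],
  [0,0,0,0,0,0,0],
])

```text
t: 5.0
eef_pos: [0.5993, -0.0517, 0.1312]
tool_rot: [-0.003, -0.216, 0.976, 0.001]
contact_force: [-6.7, 1.3, 1.9]
gripper_width: -0.001
grasp_force: 3.2
```

Call:
jog_arm([
  [0.0015,-0.0003,0,0,0,0,0],
  [0,0,0,0,0,0,0],
])

```text
t: 5.2
eef_pos: [0.6004, -0.0519, 0.1311]
tool_rot: [-0.004, -0.216, 0.976, 0.001]
contact_force: [-8.3, 0.8, 2.2]
gripper_width: 0.002
grasp_force: 3.7
```

Call:
jog_arm([
  [0.001,-0.0002,0,0,0,0,0],
  [0,0,0,0,0,0,0],
])

```text
t: 5.4
eef_pos: [0.6006, -0.0523, 0.131]
tool_rot: [-0.004, -0.216, 0.976, 0.001]
contact_force: [-10.4, 0.1, 4.1]
gripper_width: 0.001
grasp_force: 4.7
```

Call:
jog_arm([
  [0.001,-0.0002,0,0,0,0,0],
  [0,0,0,0,0,0,0],
])

```text
t: 5.6
eef_pos: [0.6008, -0.0525, 0.1308]
tool_rot: [-0.005, -0.216, 0.976, 0.002]
contact_force: [-12.8, 1.2, 5.4]
gripper_width: 0.001
grasp_force: 5.7
```

Call:
jog_arm([
  [0.0007,0,0,0,0,0,0],
  [0,0,0,0,0,0,0],
  [0,0,0,0,0,0,0],
  [0,0,0,0,0,0,0],
  [0,0,0,0,0,0,0],
  [0,0,0,0,0,0,0],
  [0,0,0,0,0,0,0],
  [0,0,0,0,0,0,0],
  [0,0,0,0,0,0,0],
  [0,0,0,0,0,0,0],
])

```text
t: 6.6
eef_pos: [0.6009, -0.0525, 0.1308]
tool_rot: [-0.006, -0.216, 0.976, 0.002]
contact_force: [-14.4, 1.5, 7.2]
gripper_width: 0.001
grasp_force: 6.5
```

Run:
```python
from h import *
print(bot.get_obs()["eef_pos"],bot.get_obs()["contact_force"])
b=bot.read_camera("scene")["img"][220:340,250:410,::-1]
cv2.imwrite("pics/press.png",cv2.resize(b,None,fx=4,fy=4,interpolation=2))
```

```text
[ 0.60092565 -0.05248649  0.1307921 ] [-14.44431401   1.51382976   7.16522602]
```

View pics/press.png

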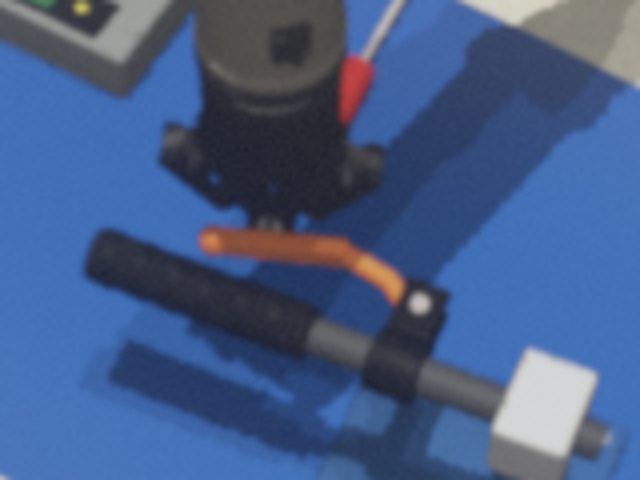

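The blade lies firmly turned in towards the grip, ball at (210,240), with a gap left, and the fingers are on its outer side. The force rises steeply with no further motion, so it is on the stop. Releasing.

Call:
jog_arm([
  [-0.006,0.002,0,0,0,-0.03,0],
  [-0.008,0.002,0,0,0,-0.03,0],
  [-0.008,0.002,0,0,0,-0.03,0],
  [-0.008,0.002,0,0,0,-0.03,0],
  [-0.008,0.002,0,0,0,-0.03,0],
  [-0.012,0,0,0,0,0,0],
  [-0.015,0,0,0,0,0,0],
  [0,0,0,0,0,0,0],
  [0,0,0,0,0,0,0],
])

```text
t: 7.55
eef_pos: [0.5419, -0.0427, 0.1327]
tool_rot: [0.001, -0.142, 0.99, 0.0]
contact_force: [0.5, 0.1, 0.5]
gripper_width: 0.005
grasp_force: 0.0
```

Run:
```python
from h import *
print(bot.get_obs()["eef_pos"],bot.get_obs()["contact_force"])
S=bot.read_camera("scene"); k,ct=mask(S,5,20,(300,255,360,300)); p=ct.reshape(-1,2)
print(cv2.minAreaRect(ct)); print(np.round(plane(S,[p[p[:,0].argmin()],p[p[:,0].argmax()]],.13),4).tolist())
```

```text
[ 0.54192445 -0.04267335  0.13269656] [0.5375151  0.08709639 0.52348959]
((332.00830078125, 275.842529296875), (47.010047912597656, 9.590049743652344), 29.577838897705078)
[[0.5939, -0.0779, 0.13], [0.5909, 0.0327, 0.13]]
```

The lever is back at rest. On to the green key.

Call:
jog_arm([
  [-0.005,0,0.03,0,0,0,0],
  [-0.011,-0.02,0.04,0,0,0,0],
  [-0.018,-0.04,0,0,0,0,0],
  [-0.018,-0.04,0,0,0,0,0],
  [-0.018,-0.042,0,0,0,0,0],
  [-0.018,-0.043,0,0,0,0,0],
  [-0.016,-0.042,-0.03,0,0,0,0],
  [0,0,-0.04,0,0,0,0],
  [0,0,0,0,0,0,0],
  [0,0,0,0,0,0,0],
])

```text
t: 8.6
eef_pos: [0.4391, -0.2662, 0.1347]
tool_rot: [-0.001, -0.143, 0.99, 0.0]
contact_force: [0.2, -0.4, 0.0]
gripper_width: 0.001
grasp_force: 0.0
```

Run:
```python
from h import *
print(bot.get_obs()["eef_pos"],bot.get_obs()["contact_force"])
b=bot.read_camera("scene")["img"][150:260,210:350,::-1]
cv2.imwrite("pics/key.png",cv2.resize(b,None,fx=5,fy=5,interpolation=2))
```

```text
[ 0.43914769 -0.26624478  0.13468245] [ 0.23441392 -0.36634123  0.04038589]
```

View pics/key.png

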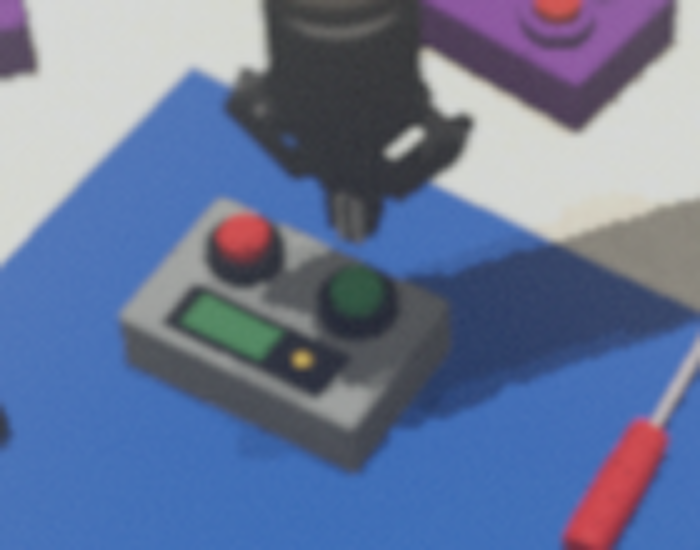

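The closed fingers, at (352,238), hang directly above the green key at (357,290). The red key, at (243,238), is well clear.

Call:
jog_arm([
  [0,-0.003,-0.02,0,0,0,0],
  [0,0,-0.017,0,0,0,0],
  [0,0,-0.005,0,0,0,0],
  [0,0,0,0,0,0,0],
])

```text
t: 9.05
eef_pos: [0.4397, -0.2691, 0.0934]
tool_rot: [0.0, -0.143, 0.99, -0.0]
contact_force: [-0.4, -0.3, 0.9]
gripper_width: 0.001
grasp_force: 0.0
```

Call:
jog_arm([
  [0,0,-0.003,0,0,0,0],
  [0,0,-0.003,0,0,0,0],
  [0,0,0,0,0,0,0],
])

```text
t: 9.35
eef_pos: [0.4397, -0.2698, 0.0872]
tool_rot: [0.001, -0.142, 0.99, -0.0]
contact_force: [1.3, 0.3, 2.5]
gripper_width: 0.001
grasp_force: 1.2
```

Call:
jog_arm([
  [0,0,-0.003,0,0,0,0],
  [0,0,0,0,0,0,0],
])

```text
t: 9.55
eef_pos: [0.4396, -0.2698, 0.0839]
tool_rot: [0.001, -0.142, 0.99, -0.0]
contact_force: [1.4, 0.7, 4.0]
gripper_width: 0.002
grasp_force: 2.2
```

Call:
jog_arm([
  [0,0,-0.002,0,0,0,0],
  [0,0,0,0,0,0,0],
])

```text
t: 9.75
eef_pos: [0.4397, -0.2699, 0.0829]
tool_rot: [0.001, -0.142, 0.99, -0.0]
contact_force: [-0.8, 2.3, 16.1]
gripper_width: 0.003
grasp_force: 8.1
```

Call:
jog_arm([
  [0,0,-0.002,0,0,0,0],
  [0,0,0,0,0,0,0],
])

```text
t: 9.95
eef_pos: [0.4398, -0.27, 0.0825]
tool_rot: [0.001, -0.142, 0.99, 0.0]
contact_force: [-5.3, 5.6, 36.9]
gripper_width: -0.001
grasp_force: 18.4
```

The key has bottomed. Letting go.

Call:
jog_arm([
  [0,0,0.004,0,0,0,0],
  [0,0,0.008,0,0,0,0],
  [0,0,0.03,0,0,0,0],
  [0,0,0.04,0,0,0,0],
  [0,0,0.04,0,0,0,0],
  [0,0,0,0,0,0,0],
  [0,0,0,0,0,0,0],
  [0,0,0,0,0,0,0],
])

```text
t: 10.75
eef_pos: [0.4374, -0.2692, 0.2003]
tool_rot: [-0.001, -0.142, 0.99, 0.001]
contact_force: [0.2, 0.4, -0.6]
gripper_width: -0.002
grasp_force: 0.0
```

Run:
```python
from h import *
print(bot.get_obs()["eef_pos"],bot.get_obs()["contact_force"])
S=bot.read_camera("scene")
print("green",cen(mask(S,40,85,(272,200,292,218),90,30)[1]),"red",cen(mask(S,0,8,(248,190,270,207))[1]))
cv2.imwrite("pics/end.png",S["img"][:,:,::-1])
```

```text
[ 0.43743497 -0.26915321  0.20028464] [ 0.20592093  0.39671624 -0.59239295]
green [280.9719298245614, 207.74035087719298] red [257.0, 194.5]
```

View pics/end.png

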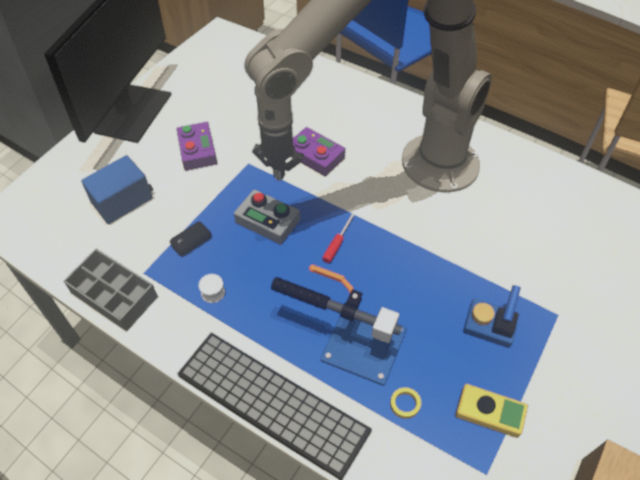

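The arm is clear, the green key is back up at (281,208), the tester has not moved, the lever is at rest at (330,275), and all bystanders are where they started.

```bash
python3 -c "
from station import bot
print(bot.hand_in())"
```

```text
the job is handed in; nothing more can be done
None
```

I pressed the lever to its stop, held it there for over a second and let it spring back, then pressed the green key right down and released it; nothing else moved in the pictures, and the job is handed in (no verdict was returned).

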